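# Clamp the filter cell to the set force

### The job

Slide the filter cell into the screw clamp, round end first, until it sits on the steel anvil against both brass pins. Then turn the black knob clockwise until the orange tab springs out of the side of the clamp's base, and stop right there: tightening on after the tab is out crushes the membrane. Leave the bottles and the vial where they stand.

Things in the scene. Friction and masses are not known exactly. Their poses are not given: they have to be found in the camera images.
- clamp: Blue C-frame screw clamp, fixed. Origin on the bench top on the screw's vertical axis; x from the open throat to the column, z up. In mm: base x -45..80, y +-45, 30 high; column x 48..76, y +-18, to z 114; arm over the seat x -22..76, y +-18, z 89..114, screw through it; round steel anvil 48 wide, top at z 36; two brass stop pins, 8 wide, at x 21.6, y +-21.6, to z 50.
- seat (a point): Centre of the anvil's top, 36 mm above the bench on the screw axis: the middle of the cell's underside belongs here.
- anvil (a joint): How far the anvil has sunk on its spring, m: 0 empty, about 0.0003 under the cell's own weight, 12 N per mm. It sinks as the screw's foot squeezes the cell on it; at about 0.0025 (30 N) the tab is let go; beyond 0.0034 (41 N) the cell is crushed.
- tab (a joint): Orange indicator tab, 22 mm wide, 6 mm thick, 19 mm above the bench, in the base's +y side (clamp frame). 0: in, its end about 1 mm proud; it springs out all at once to 0.014 m when the set force is reached, and stays out.
- knob (a joint): Angle of the black bar knob on the screw, rad, growing clockwise seen from above (tightening), stop at 4.0. Screw, foot and knob go down 4.4 mm per rad. Friction 0.2 N m, about 0.13 N m more at the set force; it stays where it is left. From the start it takes 1.5 to 3.5 rad in all, so several grasps.
- knob_grip (a point): Middle of the knob's bar, on the screw axis, 8 mm below the bar's top; 169 mm above the bench at knob 0. The bar is 62 mm long (along this point's x axis), 14 mm thick (along y), 32 mm tall; below it a 26 mm round hub. A white dash lies on the +x end of its top.
- cell: Filter cell, about 0.3 kg, loose: steel puck 52 mm wide, 18 mm high with a blue band, and a green handle bar (14 mm wide, 8 mm thick) out to x -113 mm with an upright green grip at its end. Origin: centre of the puck's underside; x from the grip to the puck, z up. In the clamp the handle points out of the throat, away from the column.
- grip (a point): In the cell's upright grip, 105 mm behind the puck's centre, 36 mm above the cell's underside, 10 mm below the grip's top. The grip is 12 mm thick (y), 22 mm wide (x), its top 46 mm above the underside.
- brown_bottle: Amber bottle with red cap, 60 mm in diameter, 130 mm high, loose; origin under its middle. Leave it alone.
- white_bottle: White bottle, 48 mm in diameter, 110 mm high, loose; origin under its middle. Leave it alone.
- vial: Small clear vial with white cap, 30 mm in diameter, 55 mm high, loose; origin under its middle. Leave it alone.
- clamp_arm (a point): Middle of the clamp's arm underside, on the screw axis, 89 mm above the bench. Below it hangs the screw's round rubber foot, 24 mm wide; at knob 0 the foot's underside is 60 to 66.5 mm above the bench: how far it is screwed in was left by the last user and is not measured.
Things that resemble listed ones, but are neither listed nor needed, are in the scene too. There is more than one size of the clamp; the job needs the middle-sized. What is shaped like the cell but pink is not meant.

How it is judged (in metres and radians):
On the way, in this order (a step that is already met when the one before it is completed fails the run):
1. the cell sits on the anvil against the pins (centre within 3.5 mm of the screw axis, flat, handle out of the throat) (horizontal distance between cell and seat below 0.0035 m and z of cell in the frame of seat below 0.002 m and x of grip in the frame of seat below -0.08 m and angle between cell's own z axis and vertical below 0.06 rad), for 0.2 s.
2. the tab has sprung out (value of joint tab above 0.011 m), for 0.1 s.
At the end, for the whole second after the job is handed in: The cell lies flat on the anvil, its centre within 4.5 mm of the screw axis, handle out of the throat, held by the screw with the anvil 2.1 to 3.4 mm down (25 to 41 N); the tab is out (more than 11 mm); all is at rest (value of joint tab above 0.011 m and value of joint anvil between 0.0021 and 0.0034 m and horizontal distance between cell and seat below 0.0045 m and x of grip in the frame of seat below -0.08 m and angle between cell's own z axis and vertical below 0.06 rad and linear speed of cell below 0.01 m/s); the robot touches nothing.
It fails at once if the cell is overtightened or pressed beyond 41 N (anvil more than 3.4 mm down) (value of joint anvil above 0.0034 m).
It fails at once if the tab is out while the cell is not in place (value of joint tab above 0.011 m and horizontal distance between cell and seat above 0.006 m).
It fails at once if a bottle or the vial is pushed more than 20 mm or knocked over (distance of any of brown_bottle, white_bottle, vial from where it was at the start of the episode above 0.02 m or angle between any of brown_bottle, white_bottle, vial's own z axis and vertical above 0.5 rad).
It also fails if it takes over 72 s, if anything falls off the work surface, if the arm or the gripper's body presses on something with over 40 N, if the wrist force passes 120 N, or if a joint passes its speed limit or range.

### The arm

A 6-joint arm with a two-finger parallel gripper is mounted at the origin on the work surface. World frame = base frame: x ahead of the robot, y to its left, z up, the work surface at z = 0. Lengths are in mm, angles in rad, forces in N, time in s.
With the tool pointing down it reaches from about 350 to 775 mm from the base axis. Payload 7.3 kg.
Tool frame: the origin (TCP) lies at the centre of the arm's flange, where the gripper is bolted on; the fingertips stand 178 mm ahead of it and the grasp point (between the pads) lies 159 mm ahead of it; z points along the fingers, y is the direction in which the jaws open and shut (so a half turn about z gives the same grasp; the last joint's range is limited). The gripper opens to 92 mm and grips with 3 to 60 N. Pads are 19 mm wide; open, the fingers measure 130 mm over their backs; the gripper's body (75 mm by 190 mm) begins 47 mm behind the grasp point.
Start: joints at [1.009, 0.342, 1.524, -0, 1.275, -0.146], TCP at [212.038, 480.279, 404.741] pointing down, gripper open.
Joint ranges: [-2.53, 2.53], [-0.77, 2.02], [0.04, 2.7], [-1, 4.14], [0.28, 2.66], [-3.11, 3.11]. Speed limits (rad/s): [2.57, 2.57, 3.14, 3.14, 3.14, 3.14].

### API

Orientations are given as [roll, pitch, yaw] about the fixed x, y, z axes, in that order (R = Rz(yaw) Ry(pitch) Rx(roll)).
In Python, from plant import get_obs, capture, close_job gives the robot as it stands. The module is installed in compiled form; this text tells all that it offers.
- The arm moves only by the shell command python3 -m pendant 'ROWS'. ROWS is JSON, a list of rows, each a list of 3 entries, a list of its own where there are three numbers: the shift along the tool's x, y, z in m, then the turn, a rotation vector about the tool's x, y, z in rad, then the finger opening in m, from 0 to 0.0918. In form: [[[tx, ty, tz], [wx, wy, wz], fingers], ...]. A call has 1 to 10 rows; each row is the pose to reach, as a shift and turn from the pose commanded when the call began, along the tool's axes at that moment; what a row does not reach only later rows make up. A row lasts 1/12 s, in which the tool goes at most 41.7 mm and 7.16 degrees, less where a joint would pass 70% of its speed; a pose out of reach is approached as far as the arm can. A call with a gripper value outside its range is refused whole. The fingers move at their own pace and stop on an object; the grip force is fixed at half the most. Time passes only in rows, so rows that repeat a pose let the fingers close. It gives the time, the measured TCP pose, the force and the opening at its end, in the units of the state.
- get_obs(): the state, without advancing time (a new reading comes with each control period).
- capture(name): name is "scene" or "side" or "wrist"; returns a dict with "color" (420x560x3 uint8, red, green, blue), "mtx" (3x3 intrinsics, pixels), "rvec" (rotation vector, rad) and "tvec" (3), from world to camera coordinates, as OpenCV has them. Camera axes: x right, y down, z forward; pixel columns grow to the right and rows downward; lengths in mm; the calibration is good to about 2 mm. A picture is of the moment at which its call begins. There is no depth.
- close_job(): hands the job in, once; it reports no verdict.
The state is a dict: "time": time; "joint_positions": joint angles; "dq": joint speeds; "tau": joint torques, N m; "tool_pos": TCP position; "tcp_rot": TCP orientation; "contact_force": force on the tool from outside, world axes, zero at the start; "moment": the same for the moment, N m; "grip_width": finger opening in mm.
Only numpy, scipy, OpenCV 4.12 (cv2) and the standard library are available. Lean on these libraries where they do the work, as an engineer would, in place of code of your own. Each camera call takes 0.05 s, during which the arm holds its last target. There are 200 camera calls.

## Working session

There is one attempt and no reset: what is moved stays moved. The work goes in short steps, Python scripts to look and compute and a shell command to move; the robot and the scene stay as the last step left them, time stands still between calls to the robot, and variables do not carry over. Pictures are saved under pics/ and viewed, about 8 in all and at most 12, crops included, and the job is handed in when it is done.

```bash
mkdir -p pics; cat > h.py <<'E'
import cv2, numpy as np, json
from plant import get_obs, capture
def cam(n):
    c=capture(n); c['R']=cv2.Rodrigues(np.array(c['rvec'],float))[0]; c['t']=np.array(c['tvec'],float).ravel(); c['K']=np.array(c['mtx'],float); return c
def ray(c,uv):
    d=c['R'].T@np.linalg.inv(c['K'])@np.array([uv[0],uv[1],1.]); o=-c['R'].T@c['t']; return o,d
def onz(c,uv,z):
    o,d=ray(c,uv); return o+d*(z-o[2])/d[2]
def proj(c,P):
    q=c['R']@np.array(P,float)+c['t']; q=c['K']@q; return q[:2]/q[2]
def save(c,name,crop=None,s=1):
    im=c['color'][:,:,::-1]
    if crop: im=im[crop[1]:crop[3],crop[0]:crop[2]]
    cv2.imwrite('pics/'+name+'.png',cv2.resize(im,None,fx=s,fy=s,interpolation=cv2.INTER_CUBIC))
def tri(c1,u1,c2,u2):
    o1,d1=ray(c1,u1);o2,d2=ray(c2,u2)
    A=np.stack([d1,-d2],1); s=np.linalg.lstsq(A,o2-o1,rcond=None)[0]
    a=o1+d1*s[0];b=o2+d2*s[1]; return (a+b)/2,np.linalg.norm(a-b)
E
python3 - <<'E'
from h import *
a=cam('scene');b=cam('side')
save(a,'s1',s=1.4);save(b,'d1',s=1.4)
for c in(a,b): print(-c['R'].T@c['t'],c['K'][0,0])
o=get_obs();print(o['tool_pos'],o['tcp_rot'],o['contact_force'])
E
```

```text
[1210.13448403  457.11281311  987.60924085] 486.9997724729589
[ 214.49410899 -445.40017112  805.15024087] 423.0097153147666
[211.98460944 480.16961301 404.1064597 ] [-3.14022348e+00 -2.03486904e-04  2.72578045e+00] [ 0.43595586 -0.448196   -0.33698214]
```

View pics/s1.png

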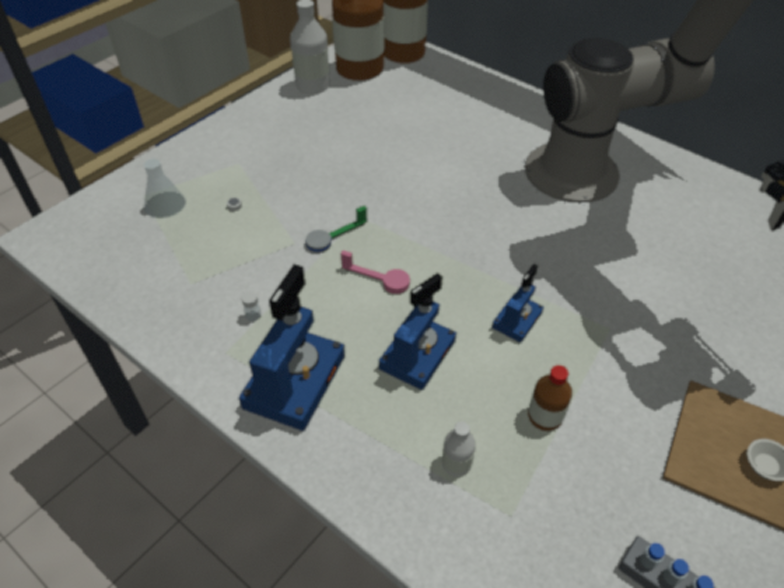

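View pics/d1.png

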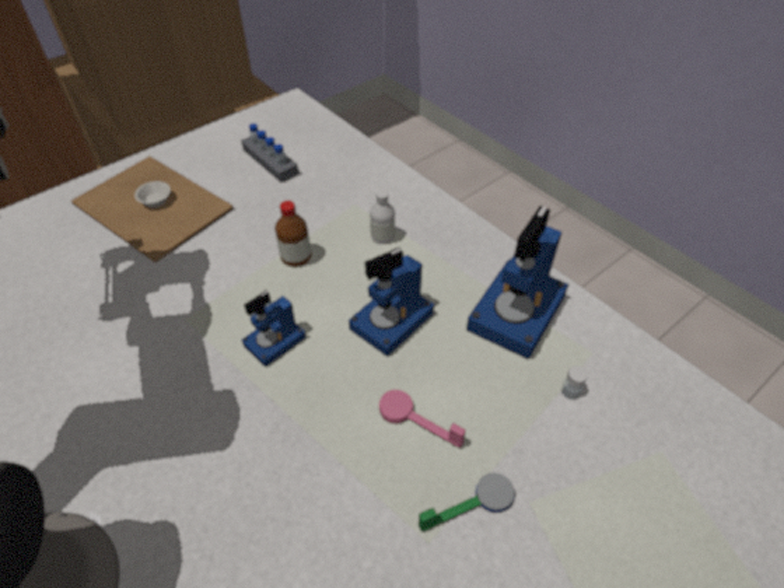

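Scene picture (1.4x): three blue clamps: small (518,310), middle (418,340), large (295,370). Green cell has its puck at (318,240) and grip at (362,215); the pink look-alike is at (375,275). The middle clamp and the green cell fit the description. I'll confirm both with one enlarged crop per view.

```bash
python3 - <<'E'
from h import *
a=cam('scene');b=cam('side')
def crop(c,box,s):
    im=c['color'][:,:,::-1][box[1]:box[3],box[0]:box[2]];return cv2.resize(im,None,fx=s,fy=s,interpolation=cv2.INTER_CUBIC)
A=crop(a,(260,190,340,280),4.4);B=crop(b,(240,170,320,260),4.4)
cv2.imwrite('pics/c1.png',np.hstack([A,B]))
m={}
for n,c in(('a',a),('b',b)):
    hsv=cv2.cvtColor(c['color'],cv2.COLOR_RGB2HSV)
    g=cv2.inRange(hsv,(50,100,40),(80,255,255))
    k,l,st,ce=cv2.connectedComponentsWithStats(g)
    for i in range(1,k):
        if st[i,4]>30: print(n,'green',st[i],ce[i])
    bl=cv2.inRange(hsv,(100,120,30),(125,255,255))
    k,l,st,ce=cv2.connectedComponentsWithStats(bl)
    for i in range(1,k):
        if st[i,4]>300: print(n,'blue',st[i],ce[i])
# rough
print('puck',tri(a,(318/1.4,240/1.4),b,(495/1.4,492/1.4)))
print('grip',tri(a,(362/1.4,212/1.4),b,(430/1.4,518/1.4)))
print('anvil',onz(a,(427/1.4,338/1.4),36),onz(b,(386/1.4,315/1.4),36))
print('knob',tri(a,(427/1.4,285/1.4),b,(384/1.4,262/1.4)))
for nm,u,v in(('amb',(550,425),(295,262)),('wh',(458,470),(384,240)),('vial',(252,315),(573,393))): print(nm,onz(a,np.array(u)/1.4,0),onz(b,np.array(v)/1.4,0))
E
```

```text
a green [236 148  25  21 123] [251.43089431 158.7804878 ]
a blue [  0   0  69  20 760] [28.28552632  6.34210526]
a blue [  23   39   79   70 3345] [62.13004484 72.94230194]
a blue [353 205  34  38 620] [369.02096774 225.37741935]
a blue [ 271  216   54   61 1518] [296.67259552 249.11594203]
a blue [ 172  220   73   87 3129] [205.93384468 267.03962927]
b green [300 355  43  24 322] [317.75776398 366.83850932]
b blue [ 334  162   71   93 2397] [372.27242386 214.26199416]
b blue [ 250  183   59   70 1667] [281.72525495 219.18176365]
b blue [174 213  43  47 858] [196.31118881 236.38461538]
puck (array([ 538.79167471, -283.94932776,   10.89368899]), np.float64(1.5591975289610858))
grip (array([ 438.00540723, -255.84775741,   33.07587331]), np.float64(6.418861871396933))
anvil [611.25274484  49.70664368  36.        ] [614.35762048  37.81379931  36.        ]
knob (array([609.57621025,  38.81338695, 165.79446905]), np.float64(4.342817447045423))
amb [602.2591499  299.60890373   0.        ] [5.84985947e+02 2.71719620e+02 1.13686838e-13]
wh [762.91380639 228.61873523   0.        ] [752.38539363 208.37653353   0.        ]
vial [ 752.5460668  -249.14985766    0.        ] [ 7.55415823e+02 -2.51562999e+02 -1.13686838e-13]
```

View pics/c1.png

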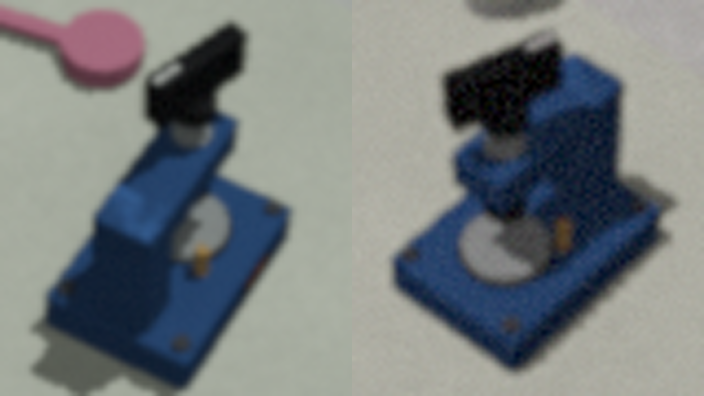

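The crop confirms the middle clamp. The knob's dash end is at scene crop (165,73) and side crop (540,42). The column is on the far side and the throat faces the robot. Next I'll compute the clamp yaw, knob angle and cell pose.

```bash
python3 - <<'E'
from h import *
a=cam('scene');b=cam('side')
sa=lambda x,y:(260+x/4.4,190+y/4.4); sb=lambda x,y:(240+(x-352)/4.4,170+y/4.4)
for n,p in(('R',(290,210)),('B',(183,365)),('L',(50,298))): print('sc',n,onz(a,sa(*p),30))
for n,p in(('L',(395,262)),('B',(515,348)),('R',(660,208))): print('sd',n,onz(b,sb(*p),30))
print('knob ends sc',onz(a,sa(160,73),177),onz(a,sa(232,30),177))
print('knob ends sd',onz(b,sb(548,40),177),onz(b,sb(452,72),177))
print('anvil sc',onz(a,sa(192,227),36),'sd',onz(b,sb(503,244),36))
print('pins sd',onz(b,sb(563,220),50),'sc',onz(a,sa(203,247),50))
for n,c,p in(('a',a,(227,170)),('b',b,(353.5,350))):
    print(n,'puck',onz(c,p,18))
    g=cv2.inRange(cv2.cvtColor(c['color'],cv2.COLOR_RGB2HSV),(50,90,30),(85,255,255))
    k,l,st,ce=cv2.connectedComponentsWithStats(g)
    i=1+st[1:,4].argmax(); ys,xs=np.nonzero(l==i)
    P=np.array([onz(c,(x,y),6) for x,y in zip(xs,ys)])
    save(c,'cell_'+n,(210,140,280,190) if n=='a' else (290,330,380,385),5)
i=[cv2.imread(f'pics/cell_{n}.png') for n in'ab']
h=[np.pad(x,((0,275-x.shape[0]),(0,0),(0,0))) for x in i]; cv2.imwrite('pics/cell.png',np.hstack(h))
E
```

```text
sc R [565.38471814  80.25504055  30.        ]
sc B [685.74226253  96.96256301  30.        ]
sc L [697.366286    14.57445813  30.        ]
sd L [562.35328862  70.44850447  30.        ]
sd B [574.6889454  -13.94553212  30.        ]
sd R [695.52759627   6.57774617  30.        ]
knob ends sc [635.42432873  36.60384162 177.        ] [588.78910396  47.00025475 177.        ]
knob ends sd [635.61694808  32.71418727 177.        ] [587.1043637   45.86636327 177.        ]
anvil sc [613.76759496  47.42978628  36.        ] sd [610.98244951  38.88214607  36.        ]
pins sd [638.40764301  22.05034171  50.        ] sc [629.52888866  66.36117408  50.        ]
a puck [ 539.31450924 -282.18071469   18.        ]
b puck [ 538.4011547  -283.92996145   18.        ]
```

View pics/cell.png

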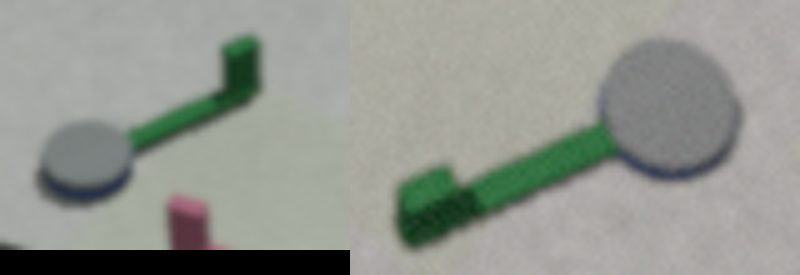

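```bash
cat >> h.py <<'E'
from scipy.spatial.transform import Rotation as Ro
def go(*tg):
    """world (x,y,z,yaw) tool-down targets -> tool-axis shift (m) and rotvec from the present pose"""
    o=get_obs(); R0=Ro.from_euler('xyz',o['tcp_rot']); p=np.array(o['tool_pos'])
    for x,y,z,yw in tg:
        R1=Ro.from_euler('xyz',[np.pi,0,yw])
        print(np.round(R0.inv().apply(np.array([x,y,z])-p)/1000,4),np.round((R0.inv()*R1).as_rotvec(),3))
E
python3 - <<'E'
from h import *
a=cam('scene');b=cam('side')
ga=onz(a,(258,148.4),46);gb=onz(b,(305.4,367),46);print('grip',ga,gb,tri(a,(258,148.4),b,(305.4,367)))
g=(ga+gb)/2; p=np.array([538.9,-283,18]); d=p-g; print('yaw',np.arctan2(d[1],d[0]),np.hypot(d[0],d[1]))
yw=np.arctan2(d[1],d[0])+np.pi
go((440,120,390,yw),(g[0],g[1],330,yw))
E
```

```text
grip [ 437.73451342 -253.50527506   46.        ] [ 437.66129845 -255.37611446   46.        ] (array([ 437.46545017, -254.66322237,   45.13230951]), np.float64(1.3401293344427725))
yaw -0.2750482749367908 105.15463736419292
[-0.354  -0.2375  0.0147] [-0.    -0.    -0.141]
[-0.5032 -0.5809  0.0747] [-0.    -0.    -0.141]
```

```bash
python3 -m pendant '[[[-0.354,-0.2375,0.015],[0,0,-0.141],0.06],[[-0.354,-0.2375,0.015],[0,0,-0.141],0.06],[[-0.354,-0.2375,0.015],[0,0,-0.141],0.06],[[-0.354,-0.2375,0.015],[0,0,-0.141],0.06],[[-0.354,-0.2375,0.015],[0,0,-0.141],0.06],[[-0.354,-0.2375,0.015],[0,0,-0.141],0.06],[[-0.354,-0.2375,0.015],[0,0,-0.141],0.06],[[-0.354,-0.2375,0.015],[0,0,-0.141],0.06],[[-0.354,-0.2375,0.015],[0,0,-0.141],0.06],[[-0.354,-0.2375,0.015],[0,0,-0.141],0.06]]'
python3 -c "
from h import *
go((437.6,-254.5,310,2.867))"
```

```text
time: 1.23
tool_pos: [433.4, 129.3, 390.4]
tcp_rot: [3.141, 0.001, 2.867]
contact_force: [0.9, 0.5, -0.4]
grip_width: 60.3
[-0.1082 -0.3683  0.0803] [ 0.     0.001 -0.   ]
```

```bash
python3 -m pendant '[[[-0.108,-0.368,0.06],[0,0,0],0.05],[[-0.108,-0.368,0.06],[0,0,0],0.05],[[-0.108,-0.368,0.06],[0,0,0],0.05],[[-0.108,-0.368,0.06],[0,0,0],0.05],[[-0.108,-0.368,0.06],[0,0,0],0.05],[[-0.108,-0.368,0.06],[0,0,0],0.05],[[-0.108,-0.368,0.06],[0,0,0],0.05],[[-0.108,-0.368,0.06],[0,0,0],0.05],[[-0.108,-0.368,0.06],[0,0,0],0.05],[[-0.108,-0.368,0.06],[0,0,0],0.05]]'
python3 -c "
from h import *
go((437.6,-254.5,260,2.867))
c=cam('wrist');save(c,'w1');print(proj(c,(437.6,-254.5,46)),proj(c,(538.9,-283,18)),-c['R'].T@c['t'])"
```

```text
time: 2.07
tool_pos: [436.5, -256.9, 329.4]
tcp_rot: [-3.14, 0.001, 2.863]
contact_force: [-0.1, 0.4, -0.1]
grip_width: 49.6
[-0.0004  0.0028  0.0694] [-0.002  0.001 -0.004]
[283.61416345 207.22346239] [283.14830283 305.36078439] [ 371.07135839 -239.26086445  310.07571591]
```

View pics/w1.png

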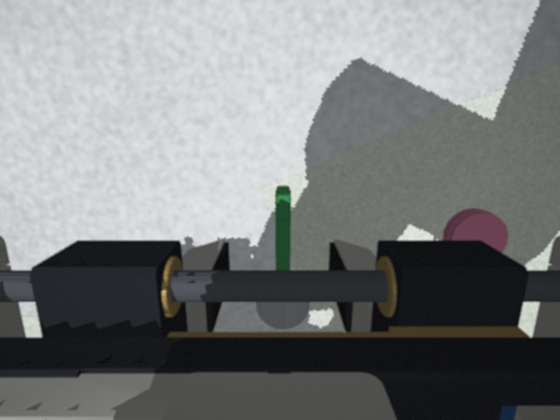

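The wrist view shows the green grip at (284,197), lined up with the prediction of (284,207). Now I'll descend and grip.

```bash
python3 -m pendant '[[[0,0.0025,0.1],[0,0,-0.004],0.05],[[0,0.0025,0.1],[0,0,-0.004],0.05],[[0,0.0025,0.1],[0,0,-0.004],0.05],[[0,0.0025,0.134],[0,0,-0.004],0.05],[[0,0.0025,0.134],[0,0,-0.004],0.05],[[0,0.0025,0.134],[0,0,-0.004],0.0],[[0,0.0025,0.134],[0,0,-0.004],0.0],[[0,0.0025,0.134],[0,0,-0.004],0.0],[[0,0.0025,0.134],[0,0,-0.004],0.0],[[0,0.0025,0.134],[0,0,-0.004],0.0]]'
```

```text
time: 2.95
tool_pos: [437.9, -249.9, 197.7]
tcp_rot: [-3.141, 0.003, 2.871]
contact_force: [0.3, 0.1, 0.1]
grip_width: 21.1
```

```bash
python3 -m pendant '[[[0,0,0],[0,0,0],0],[[0,0,0],[0,0,0],0],[[0,0,0],[0,0,0],0],[[0,0,0],[0,0,0],0]]'
python3 -c "
from h import *
for i in range(3):
  c=cam('wrist'); o=get_obs(); print(o['tool_pos'],o['grip_width'],o['contact_force'])"
```

```text
time: 3.28
tool_pos: [437.9, -250.2, 197.1]
tcp_rot: [-3.141, 0.002, 2.871]
contact_force: [-0.9, 0.1, 6.3]
grip_width: 11.8
[ 437.87504829 -250.17612117  197.07547146] 11.8837202101826 [-0.67380367 -0.88215656  6.98842438]
[ 437.85252208 -250.18185198  197.05536962] 11.92559949613896 [-0.64965171 -0.75420225  6.27130083]
[ 437.87263673 -250.15989005  197.05709936] 11.81072281758637 [-1.77956358 -1.44160261  6.78884572]
```

```bash
python3 -m pendant '[[[0,0,-0.02],[0,0,0],0],[[0,0,-0.04],[0,0,0],0],[[0,0,-0.06],[0,0,0],0],[[0,0,-0.08],[0,0,0],0],[[0,0,-0.08],[0,0,0],0],[[0,0,-0.08],[0,0,0],0]]'
python3 -c "
from h import *
go((434.7,12,277,3.297))"
```

```text
time: 3.93
tool_pos: [437.5, -249.7, 276.3]
tcp_rot: [-3.141, 0.001, 2.871]
contact_force: [-0.2, -0.4, -2.9]
grip_width: 11.7
[ 0.0727  0.2514 -0.0008] [-0.     0.001 -0.426]
```

```bash
python3 -m pendant '[[[0.01,0.03,0],[0,0,-0.06],0],[[0.02,0.06,0],[0,0,-0.12],0],[[0.03,0.09,0],[0,0,-0.18],0],[[0.038,0.12,0],[0,0,-0.24],0],[[0.045,0.15,0],[0,0,-0.3],0],[[0.055,0.18,0],[0,0,-0.36],0],[[0.065,0.21,0],[0,0,-0.4],0],[[0.07,0.235,0],[0,0,-0.426],0],[[0.0727,0.2514,0],[0,0,-0.426],0],[[0.0727,0.2514,0],[0,0,-0.426],0]]'
python3 - <<'E'
from h import *
a=cam('scene');b=cam('side');save(a,'x');
def crop(c,box,s):
    im=c['color'][:,:,::-1][box[1]:box[3],box[0]:box[2]];return cv2.resize(im,None,fx=s,fy=s,interpolation=cv2.INTER_CUBIC)
cv2.imwrite('pics/p1.png',np.hstack([crop(a,(260,170,360,290),4),crop(b,(220,170,320,290),4)]))
print(get_obs()['tool_pos'],get_obs()['tcp_rot'])
E
```

```text
time: 4.77
tool_pos: [434.0, 14.5, 274.6]
tcp_rot: [3.14, -0.003, -2.983]
contact_force: [0.6, 1.1, -3.0]
grip_width: 12.0
[434.26539537  12.38040353 274.88346387] [ 3.14083940e+00 -2.81267557e-03 -2.98464340e+00]
```

View pics/p1.png

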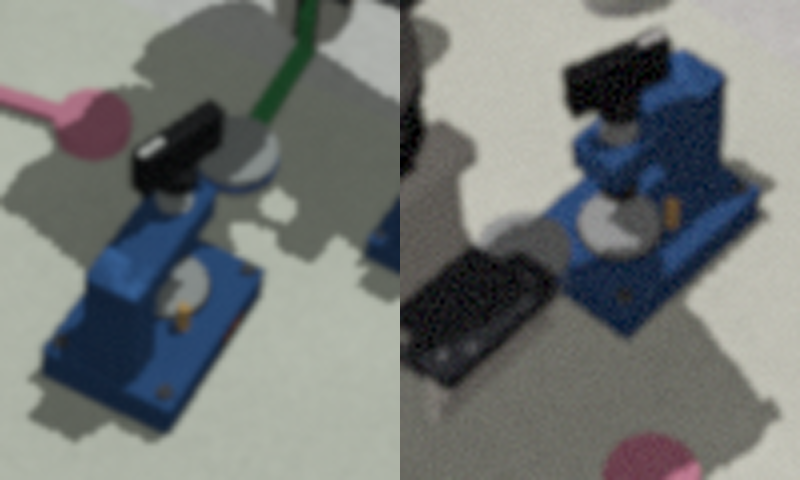

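The cell is level and in front of the throat: puck at scene crop (237,152) and side crop (527,243), anvil at (182,285) and (618,225). Now I'll lower it, go partly in, and compare puck with anvil.

```bash
python3 -m pendant '[[[0,0,0.02],[0,0,0],0],[[0,0,0.036],[0,0,0],0],[[-0.01,0,0.036],[0,0,0],0],[[-0.02,0,0.036],[0,0,0],0],[[-0.03,0,0.036],[0,0,0],0],[[-0.035,0,0.036],[0,0,0],0],[[-0.035,0,0.036],[0,0,0],0],[[-0.035,0,0.036],[0,0,0],0]]'
python3 - <<'E'
from h import *
a=cam('scene');b=cam('side');save(a,'x');
def crop(c,box,s):
    im=c['color'][:,:,::-1][box[1]:box[3],box[0]:box[2]];return cv2.resize(im,None,fx=s,fy=s,interpolation=cv2.INTER_CUBIC)
cv2.imwrite('pics/p2.png',np.hstack([crop(a,(280,200,340,280),6.6),crop(b,(250,200,310,280),6.6)]))
o=get_obs();print(o['tool_pos'],o['tcp_rot'],o['contact_force'])
g=np.array(o['tool_pos']);y=o['tcp_rot'][2]+np.pi
p=g+105*np.array([np.cos(y),np.sin(y),0]);p[2]=g[2]-197+18
print('puck top',p,'crop', (proj(a,p)-[280,200])*6.6,(proj(b,p)-[250,200])*6.6+[396,0])
E
```

```text
time: 5.53
tool_pos: [461.6, 16.5, 236.6]
tcp_rot: [3.136, -0.029, -2.986]
contact_force: [-32.2, -4.8, 11.2]
grip_width: 11.8
[461.56380437  16.44854788 236.67270412] [ 3.1358308  -0.02828904 -2.98660454] [-31.2254686   -4.93101423  10.64005936]
puck top [565.30520784  32.65722479  57.67270412] crop [205.70024684 139.78337186] [464.96706154 206.01645859]
```

View pics/p2.png

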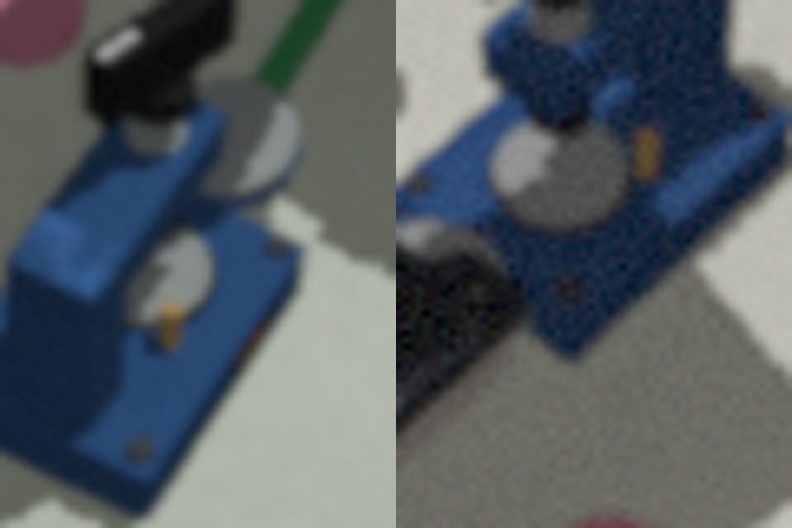

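The cell hit something (32 N): the puck front is at the anvil edge, so the puck is probably sagging in the grip. I'll back off and compute how much from picture p1.

```bash
python3 -m pendant '[[[0.01,0,0],[0,0,0],0],[[0.02,0,0],[0,0,0],0],[[0.035,0,-0.01],[0,0,0],0],[[0.035,0,-0.036],[0,0,0],0],[[0.035,0,-0.036],[0,0,0],0],[[0.035,0,-0.036],[0,0,0],0]]'
python3 - <<'E'
from h import *
a=cam('scene');b=cam('side')
print('old',tri(a,(319.5,207.3),b,(251.8,231.5)))
o=get_obs();print(o['tool_pos'],o['tcp_rot'],o['contact_force'])
for n,c,(x0,y0,x1,y1) in(('a',a,(290,165,350,225)),('b',b,(225,200,285,260))):
    save(c,'q'+n,(x0,y0,x1,y1),6.6)
cv2.imwrite('pics/q.png',np.hstack([cv2.imread('pics/qa.png'),cv2.imread('pics/qb.png')]))
print([ (onz(a,p,96)) for p in[(319.5,207.3)]])
E
```

```text
time: 6.13
tool_pos: [435.1, 10.9, 276.4]
tcp_rot: [-3.141, 0.002, -2.988]
contact_force: [0.3, -0.1, -2.9]
grip_width: 12.0
old (array([536.68573913,  31.06701473,  82.68754695]), np.float64(6.848500341067553))
[434.68211444  11.39656608 275.20497386] [ 3.14124949e+00 -9.80762438e-04 -2.98729714e+00] [-0.19452627 -0.21439456 -2.72114334]
[array([543.8918614 ,  39.49289736,  96.        ])]
```

View pics/q.png

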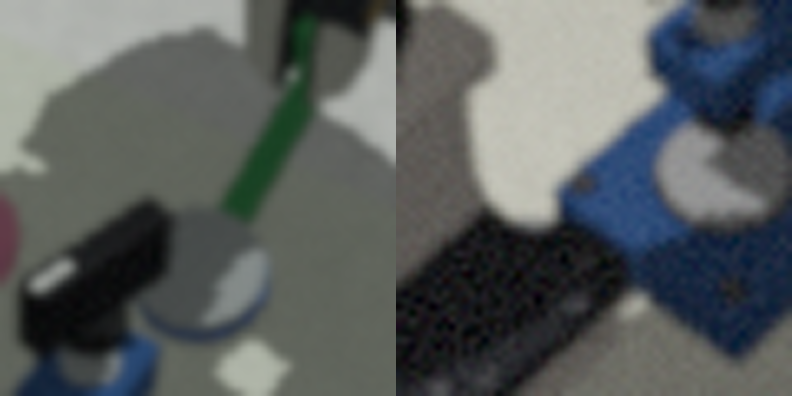

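```bash
python3 - <<'E'
from h import *
a=cam('scene')
o=get_obs();g=np.array(o['tool_pos']);g[2]-=159;y=o['tcp_rot'][2]+np.pi
n=np.array([-np.sin(y),np.cos(y),0])
for uv in((319.5,207.3),(321.4,205.6),(322,206.5)):
    O,d=ray(a,uv); P=O+d*(n@(g-O))/(n@d); r=P-g
    print('plane',P,'along',np.hypot(r[0],r[1]),'dz',r[2],'nominal -16')
    d/=np.linalg.norm(d); bq=d@(O-g); D=bq*bq-((O-g)@(O-g)-106.5**2)
    for s in(-1,1):
        if D>0: P=O+d*(-bq+s*D**.5); r=P-g; print('  sphere',P,'lat',n@r,'dz',r[2])
E
```

```text
plane [520.67344179  24.93892841  64.92759968] along 87.07075703057266 dz -51.12197360185894 nominal -16
  sphere [533.16997716  32.77211391  81.65127666] lat 5.816697751296886 dz -34.398296617675555
  sphere [491.83316581   6.86101923  26.33166525] lat -13.424134250250368 dz -89.71790802933458
plane [509.71008682  23.23136607  60.57863123] along 75.97522092317361 dz -55.47094205137853 nominal -16
  sphere [535.21281343  39.02915948  94.33217878] lat 11.684818115193465 dz -21.717394495786948
  sphere [478.5330856    3.91861446  19.31502797] lat -14.284652541600128 dz -96.73454531201207
plane [505.25348506  22.53724229  52.69025251] along 71.4648875566015 dz -63.35932076464883 nominal -16
  sphere [534.0496495   40.29074908  90.8840483 ] lat 13.110385063889378 dz -25.165524980427563
  sphere [480.68913449   7.39274743  20.10932352] lat -11.183714947478599 dz -95.9402497557777
```

The puck has drooped, slipping about the jaw axis. I'll set the cell flat on the bench in front of the clamp and regrasp its bar nearer the puck.

```bash
python3 -m pendant '[[[0.03,0,0.01],[0,0,0],0],[[0.03,0,0.03],[0,0,0],0],[[0.03,0,0.045],[0,0,0],0],[[0.03,0,0.055],[0,0,0],0],[[0.03,0,0.065],[0,0,0],0],[[0.03,0,0.072],[0,0,0],0],[[0.03,0,0.078],[0,0,0],0],[[0.03,0,0.079],[0,0,0],0],[[0.03,0,0.079],[0,0,0],0]]'
python3 -c "
from h import *
o=get_obs();print(o['tool_pos'],o['tcp_rot'],o['contact_force'],o['moment'])"
```

```text
time: 7.03
tool_pos: [405.0, 7.3, 196.8]
tcp_rot: [3.141, -0.001, -2.986]
contact_force: [-2.2, -0.6, 0.3]
grip_width: 11.6
[404.96047858   7.3007817  196.78879425] [ 3.14116716e+00 -1.13748852e-03 -2.98624655e+00] [-2.18918102 -0.62643488  0.2976651 ] [0.07549688 0.24982681 0.0524772 ]
```

```bash
python3 -m pendant '[[[0,0,0],[0,0,0],0.05],[[0,0,0],[0,0,0],0.05],[[0,0,0],[0,0,0],0.05],[[0,0,-0.02],[0,0,0],0.05],[[0,0,-0.06],[0,0,0],0.05],[[0,0,-0.09],[0,0,0],0.05],[[0,0,-0.09],[0,0,0],0.05]]'
python3 - <<'E'
from h import *
a=cam('scene')
w=cam('wrist');save(w,'w2',(160,80,400,330),1.6)
save(a,'qa2',(270,150,350,230),5)
i=[cv2.imread('pics/w2.png'),cv2.imread('pics/qa2.png')]
cv2.imwrite('pics/q2.png',np.hstack([np.pad(x,((0,400-x.shape[0]),(0,0),(0,0))) for x in i]))
o=get_obs();g=np.array(o['tool_pos']);y=o['tcp_rot'][2]+np.pi;print(g,y)
for r,z in((0,46),(105,18)):
    P=[g[0]+r*np.cos(y),g[1]+r*np.sin(y),z]
    print('wrist crop',(proj(w,P)-[160,80])*1.6,'scene crop',(proj(a,P)-[270,150])*5+[384,0])
E
```

```text
time: 7.62
tool_pos: [406.9, 7.1, 292.0]
tcp_rot: [-3.138, 0.01, -2.986]
contact_force: [1.7, -0.2, 0.6]
grip_width: 48.9
[405.47712824   7.26602761 288.15992813] 0.15524799960132007
wrist crop [193.63470555 221.32250763] scene crop [729.40843588 169.61063715]
wrist crop [192.79832031 394.78760757] scene crop [636.48110756 331.67442055]
```

View pics/q2.png

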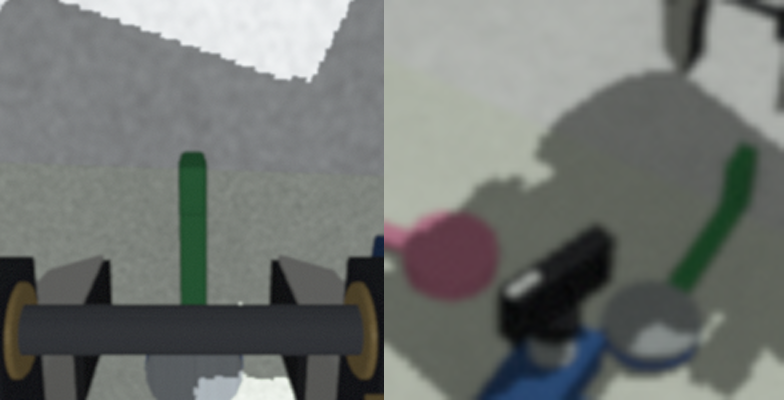

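The cell is flat on the bench: grip top at scene crop (745,150), puck top at (652,320), and it is laterally centred in the wrist view (col 193). Now I'll compute its along-axis position.

```bash
python3 - <<'E'
from h import *
a=cam('scene')
P=onz(a,(270+(652-384)/5,150+320/5),18);G=onz(a,(270+(745-384)/5,150+150/5),46)
print(P,G,P-G,np.linalg.norm((P-G)[:2]))
o=get_obs();g=np.array(o['tool_pos']);y=o['tcp_rot'][2]+np.pi;h=np.array([np.cos(y),np.sin(y)])
print('puck rel tcp along/lat',(P-g)[:2]@h,(P-g)[:2]@[-h[1],h[0]], 'grip',(G-g)[:2]@h,(G-g)[:2]@[-h[1],h[0]])
s=np.array([612.7,39.7])
print('seat rel tcp',(s-g[:2])@h,(s-g[:2])@[-h[1],h[0]],g)
E
```

```text
[497.57687661  25.05664676  18.        ] [387.90568867   5.3598902   46.        ] [109.67118794  19.69675657 -28.        ] 111.4259022082625
puck rel tcp along/lat 94.17585297313352 3.2290415326138184 grip -17.221877800655562 0.723595190006505
seat rel tcp 210.1787501397297 -0.10100078134045276 [405.03238981   7.3073945  287.13382109]
```

```bash
python3 -m pendant '[[[-0.02,0,0.03],[0,0,0],0.05],[[-0.02,0,0.06],[0,0,0],0.05],[[-0.02,0,0.09],[0,0,0],0.04],[[-0.02,0,0.104],[0,0,0],0.03],[[-0.02,0,0.106],[0,0,0],0.03],[[-0.02,0,0.106],[0,0,0],0],[[-0.02,0,0.106],[0,0,0],0],[[-0.02,0,0.106],[0,0,0],0],[[-0.02,0,0.106],[0,0,0],0],[[-0.02,0,0.106],[0,0,0],0]]'
python3 -m pendant '[[[0,0,0],[0,0,0],0],[[0,0,0],[0,0,0],0],[[0,0,-0.004],[0,0,0],0],[[0,0,-0.01],[0,0,0],0],[[0,0,-0.018],[0,0,0],0],[[0,0,-0.028],[0,0,0],0],[[0,0,-0.036],[0,0,0],0],[[0,0,-0.04],[0,0,0],0],[[0,0,-0.04],[0,0,0],0],[[0,0,-0.04],[0,0,0],0]]'
python3 - <<'E'
from h import *
for i in range(2):
    a=cam('scene');b=cam('side')
o=get_obs();print(o['tool_pos'],o['tcp_rot'],o['contact_force'],o['moment'])
A=a['color'][160:230,280:350,::-1];B=b['color'][190:260,220:290,::-1]
cv2.imwrite('pics/q3.png',cv2.resize(np.hstack([A,B]),None,fx=5.6,fy=5.6,interpolation=cv2.INTER_CUBIC))
E
```

```text
time: 8.6
tool_pos: [424.6, 10.5, 181.1]
tcp_rot: [3.141, -0.001, -2.986]
contact_force: [-0.9, 1.8, -2.0]
grip_width: 13.5
time: 9.43
tool_pos: [424.9, 10.4, 221.5]
tcp_rot: [-3.141, 0.001, -2.986]
contact_force: [-0.4, 0.6, -2.4]
grip_width: 13.7
[424.75230597  10.38424197 220.80031926] [ 3.14124391e+00 -8.64843024e-04 -2.98642012e+00] [-0.4624146   0.04431088 -3.74576182] [0.01663438 0.19812795 0.0379114 ]
```

View pics/q3.png

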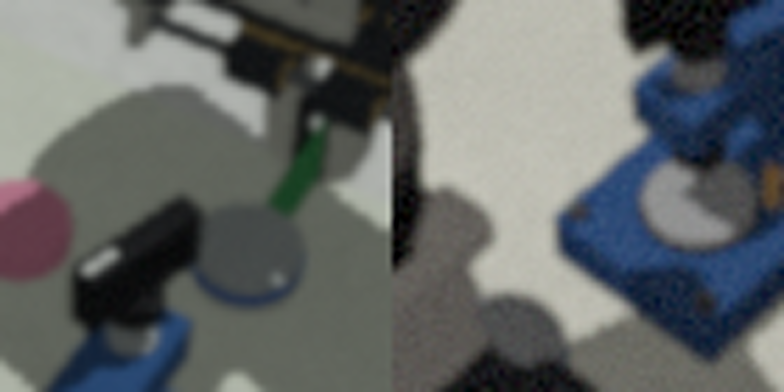

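```bash
python3 - <<'E'
from h import *
a=cam('scene');b=cam('side')
o=get_obs();g=np.array(o['tool_pos']);y=o['tcp_rot'][2]+np.pi;h=np.array([np.cos(y),np.sin(y)])
for ub in((239.3,251.3),(241,250.5),(243,249.3)):
    P,e=tri(a,(324.3,204.6),b,ub); print(P,e,'along',(P-g)[:2]@h,'lat',(P-g)[:2]@[-h[1],h[0]])
print('nominal top z',g[2]-181+18)
# right-most puck edge & top edge of ellipse predicted for flat vs drooped 5 deg
for dr in(0,.05,.1,.2):
    t=np.linspace(0,6.283,73); c=np.array([75*np.cos(dr),0,58-75*np.sin(dr)])
    X=[np.r_[g[:2]+h*(c[0]+26*np.cos(q)*np.cos(dr))+np.array([-h[1],h[0]])*26*np.sin(q),c[2]-26*np.cos(q)*np.sin(dr)] for q in t]
    A=np.array([proj(a,x) for x in X]);B=np.array([proj(b,x) for x in X])
    A=(A-[280,160])*5.6;B=(B-[220,190])*5.6+[392,0]
    print(dr,'scene l r t b',A.min(0)[0],A.max(0)[0],A.min(0)[1],A.max(0)[1],'side',B.min(0)[0],B.max(0)[0],B.min(0)[1])
E
```

```text
[497.05552232  22.80434233  52.84455998] 1.7247129649489694 along 73.31313968696115 lat 1.1019182853753513
[499.58273961  22.50036032  54.4084831 ] 4.99579678385342 along 75.7630068338142 lat 0.41098899712483394
[502.83727949  22.37386704  56.69662172] 8.728863857347841 along 78.95888910681514 lat -0.21699733851564673
nominal top z 57.84163361886513
0 scene l r t b 186.3341655114229 300.1335546546787 202.09608250021972 287.2336951819387 side 434.78928657976275 569.0908748823339 280.31479646168486
0.05 scene l r t b 185.9192800077439 299.6093261635689 205.82610689592798 294.0934811318479 side 435.3306132493252 569.4776603479839 287.7421615284112
0.1 scene l r t b 185.73158436674623 299.24317261888956 209.35560618456327 300.5426529425009 side 435.6088442920947 569.4519747263628 295.3566579901955
0.2 scene l r t b 186.0316551694607 298.9847624148206 215.70977583934445 312.2108586001308 side 435.3809325612372 568.181714566308 311.31684914911415
```

Droop is now only about 0.05–0.08 rad. I'll compensate with a small tool pitch, raise, and advance until the puck front overlaps the anvil edge.

```bash
python3 -m pendant '[[[0.005,0,-0.004],[0,-0.03,0],0],[[0.010,0,-0.008],[0,-0.06,0],0],[[-0.005,0,-0.008],[0,-0.06,0],0],[[-0.020,0,-0.008],[0,-0.06,0],0],[[-0.035,0,-0.008],[0,-0.06,0],0],[[-0.048,0,-0.008],[0,-0.06,0],0],[[-0.058,0,-0.008],[0,-0.06,0],0],[[-0.065,0,-0.008],[0,-0.06,0],0],[[-0.065,0,-0.008],[0,-0.06,0],0],[[-0.065,0,-0.008],[0,-0.06,0],0]]'
python3 -m pendant '[[[0,0,0.002],[0,0,0],0],[[0,0,0.004],[0,0,0],0]]'
python3 -m pendant '[[[0,0,0.0015],[0,0,0],0],[[0,0,0.0015],[0,0,0],0]]'
python3 -m pendant '[[[0,0,0.0015],[0,0,0],0],[[0,0,0.0015],[0,0,0],0]]'
```

```text
time: 10.57
tool_pos: [488.8, 20.5, 228.8]
tcp_rot: [3.141, 0.059, -2.986]
contact_force: [-0.5, 0.7, -3.3]
grip_width: 13.3
time: 10.73
tool_pos: [488.8, 20.4, 225.0]
tcp_rot: [3.141, 0.059, -2.987]
contact_force: [-0.9, -0.0, -3.0]
grip_width: 13.4
time: 10.9
tool_pos: [489.0, 20.4, 223.3]
tcp_rot: [3.141, 0.059, -2.987]
contact_force: [-0.3, 0.1, -2.6]
grip_width: 13.3
time: 11.07
tool_pos: [489.4, 20.5, 222.0]
tcp_rot: [3.141, 0.06, -2.987]
contact_force: [0.5, 0.4, -2.8]
grip_width: 13.6
```

```bash
for i in 1; do python3 -m pendant '[[[0,0,0.0015],[0,0,0],0],[[0,0,0.0015],[0,0,0],0]]'; done
python3 -m pendant '[[[0,0,0.0015],[0,0,0],0],[[0,0,0.0015],[0,0,0],0]]'
python3 -m pendant '[[[0,0,0.0015],[0,0,0],0],[[0,0,0.0015],[0,0,0],0]]'
```

```text
time: 11.23
tool_pos: [489.6, 20.5, 220.5]
tcp_rot: [3.141, 0.06, -2.986]
contact_force: [-1.0, 0.6, -3.0]
grip_width: 13.7
time: 11.4
tool_pos: [489.7, 20.5, 219.0]
tcp_rot: [3.141, 0.06, -2.986]
contact_force: [-0.4, 0.7, -2.0]
grip_width: 13.9
time: 11.57
tool_pos: [489.8, 20.6, 217.5]
tcp_rot: [3.141, 0.06, -2.986]
contact_force: [0.1, -0.7, -3.4]
grip_width: 13.6
```

```bash

python3 -m pendant '[[[0,0,0.0015],[0,0,0],0],[[0,0,0.0015],[0,0,0],0]]'
python3 -m pendant '[[[0,0,0.0015],[0,0,0],0],[[0,0,0.0015],[0,0,0],0]]'
python3 - <<'E'
from h import *
a=cam('scene');b=cam('side')
o=get_obs();print(o['tool_pos'],o['tcp_rot'],o['contact_force'],o['moment'])
A=a['color'][190:260,280:350,::-1];B=b['color'][190:260,235:305,::-1]
cv2.imwrite('pics/q4.png',cv2.resize(np.hstack([A,B]),None,fx=5.6,fy=5.6,interpolation=cv2.INTER_CUBIC))
E
```

```text
time: 11.73
tool_pos: [489.9, 20.6, 216.0]
tcp_rot: [3.141, 0.06, -2.986]
contact_force: [-0.1, -0.4, -2.8]
grip_width: 13.2
time: 11.9
tool_pos: [489.9, 20.6, 214.5]
tcp_rot: [3.141, 0.06, -2.986]
contact_force: [-0.8, 0.4, -3.7]
grip_width: 13.3
[489.97288192  20.55684618 214.6472188 ] [ 3.14147766  0.05993941 -2.98640759] [-0.50037212 -0.43043878 -2.39582086] [0.02671171 0.28455139 0.00310522]
```

View pics/q4.png

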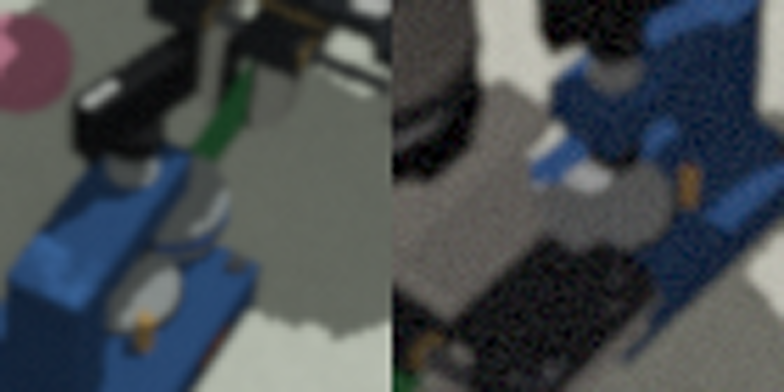

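```bash
python3 - <<'E'
from h import *
a=cam('scene')
o=get_obs();g=np.array(o['tool_pos']);y=o['tcp_rot'][2]+np.pi;h=np.array([np.cos(y),np.sin(y)]);l=np.array([-h[1],h[0]])
t=np.linspace(0,6.283,73)
def circ(c,z,R,up=0):
    X=[np.r_[g[:2]+h*(c+R*np.cos(q)*np.cos(up))+l*R*np.sin(q),z+R*np.cos(q)*np.sin(up)] for q in t]
    return (np.array([proj(a,x) for x in X])-[280,190])*5.6
f=lambda A:np.round([A[:,0].min(),A[:,0].max(),A[:,1].min(),A[:,1].max()],0)
s=np.array([612.7,39.7]);d=(s-g[:2])@h;ll=(s-g[:2])@l;print('seat along,lat',d,ll)
print('anvil',f(circ(d,36,24)),'obs r 182 b 335')
for up in(-.06,-.03,0,.03,.06):
    zb=g[2]-181+2
    print(up,'top',f(circ(10+75,zb+18+75*up,26,up)),'bot',f(circ(85,zb+75*up,26,up)))
E
```

```text
seat along,lat 124.20385618714829 -0.05686495288796323
anvil [ 65. 175. 235. 323.] obs r 182 b 335
-0.06 top [105. 222. 153. 248.] bot [104. 220. 178. 273.]
-0.03 top [105. 223. 150. 244.] bot [104. 220. 176. 269.]
0 top [105. 223. 148. 240.] bot [104. 220. 174. 265.]
0.03 top [106. 223. 146. 235.] bot [104. 221. 172. 261.]
0.06 top [106. 224. 144. 231.] bot [104. 221. 169. 257.]
```

The images and the missing contact agree that the cell was in fact level, so it is now nose-up by 0.06. I'll undo the pitch and probe down again.

```bash
python3 -m pendant '[[[-0.002,0,-0.004],[0,0.01,0],0],[[-0.005,0,-0.006],[0,0.03,0],0],[[-0.010,0,-0.007],[0,0.06,0],0],[[-0.010,0,-0.007],[0,0.06,0],0],[[-0.010,0,-0.007],[0,0.06,0],0]]'
python3 -m pendant '[[[0,0,0.0015],[0,0,0],0],[[0,0,0.003],[0,0,0],0],[[0,0,0.003],[0,0,0],0]]'
python3 -m pendant '[[[0,0,0.0015],[0,0,0],0],[[0,0,0.0015],[0,0,0],0]]'
python3 -m pendant '[[[0,0,0.0015],[0,0,0],0],[[0,0,0.0015],[0,0,0],0]]'
```

```text
time: 12.47
tool_pos: [499.7, 22.1, 222.5]
tcp_rot: [-3.141, 0.001, -2.986]
contact_force: [-0.6, 0.4, -3.9]
grip_width: 13.5
time: 12.72
tool_pos: [499.2, 22.0, 219.0]
tcp_rot: [3.141, 0.0, -2.987]
contact_force: [1.4, -0.4, -1.9]
grip_width: 13.3
time: 12.88
tool_pos: [499.3, 22.0, 217.7]
tcp_rot: [3.141, 0.0, -2.986]
contact_force: [-0.8, 0.1, -0.6]
grip_width: 13.6
time: 13.05
tool_pos: [499.4, 22.0, 216.3]
tcp_rot: [3.142, 0.0, -2.986]
contact_force: [-2.0, -0.3, 1.1]
grip_width: 13.4
```

Contact begins near TCP z 218, as predicted for a level cell. I'll raise slightly and slide in.

```bash
python3 -m pendant '[[[0,0,-0.0035],[0,0,0],0],[[0,0,-0.0035],[0,0,0],0],[[-0.008,0,-0.0035],[0,0,0],0],[[-0.016,0,-0.0035],[0,0,0],0],[[-0.024,0,-0.0035],[0,0,0],0],[[-0.030,0,-0.0035],[0,0,0],0],[[-0.033,0,-0.0035],[0,0,0],0],[[-0.033,0,-0.0035],[0,0,0],0]]'
python3 -m pendant '[[[-0.0015,0,0],[0,0,0],0],[[-0.0025,0,0],[0,0,0],0],[[-0.0025,0,0],[0,0,0],0]]'
python3 -m pendant '[[[-0.001,0,0],[0,0,0],0],[[-0.002,0,0],[0,0,0],0],[[-0.002,0,0],[0,0,0],0]]'
```

```text
time: 13.72
tool_pos: [532.8, 27.3, 219.6]
tcp_rot: [-3.142, 0.001, -2.986]
contact_force: [0.6, 0.6, -2.6]
grip_width: 13.7
time: 13.97
tool_pos: [534.5, 27.5, 219.8]
tcp_rot: [3.141, -0.0, -2.986]
contact_force: [0.1, -0.2, -3.4]
grip_width: 13.6
time: 14.22
tool_pos: [536.6, 27.8, 219.8]
tcp_rot: [-3.142, 0.0, -2.986]
contact_force: [-0.2, -0.5, -3.2]
grip_width: 13.0
```

```bash

python3 -m pendant '[[[-0.001,0,0],[0,0,0],0],[[-0.002,0,0],[0,0,0],0],[[-0.002,0,0],[0,0,0],0]]'
python3 -m pendant '[[[-0.001,0,0],[0,0,0],0],[[-0.0015,0,0],[0,0,0],0],[[-0.0015,0,0],[0,0,0],0]]'
python3 -m pendant '[[[-0.001,0,0],[0,0,0],0],[[-0.0015,0,0],[0,0,0],0],[[-0.0015,0,0],[0,0,0],0]]'
```

```text
time: 14.47
tool_pos: [538.6, 28.1, 219.8]
tcp_rot: [3.142, 0.0, -2.986]
contact_force: [0.8, -0.1, -3.4]
grip_width: 13.9
time: 14.72
tool_pos: [540.1, 28.4, 219.8]
tcp_rot: [3.142, 0.0, -2.986]
contact_force: [0.0, 0.9, -1.7]
grip_width: 13.3
time: 14.97
tool_pos: [541.2, 28.7, 219.6]
tcp_rot: [3.141, -0.001, -2.986]
contact_force: [-1.0, -0.3, -2.7]
grip_width: 13.5
```

```bash

python3 -m pendant '[[[-0.001,0,0],[0,0,0],0],[[-0.0015,0,0],[0,0,0],0],[[-0.0015,0,0],[0,0,0],0]]'
python3 -m pendant '[[[-0.001,0,0],[0,0,0],0],[[-0.0015,0,0],[0,0,0],0],[[-0.0015,0,0],[0,0,0],0]]'
```

```text
time: 15.22
tool_pos: [542.2, 29.0, 219.4]
tcp_rot: [3.141, -0.003, -2.986]
contact_force: [-4.6, 2.1, -1.6]
grip_width: 13.2
time: 15.47
tool_pos: [543.0, 29.3, 219.0]
tcp_rot: [3.14, -0.005, -2.986]
contact_force: [-7.6, 0.7, -2.3]
grip_width: 13.3
```

Pin contact found (7.6 N). Lower onto the anvil and release.

```bash

python3 -m pendant '[[[0.001,0,0.0015],[0,0,0],0],[[0.001,0,0.003],[0,0,0],0],[[0.001,0,0.0035],[0,0,0],0],[[0.001,0,0.0035],[0,0,0],0]]'
python3 -m pendant '[[[-0.001,0,0],[0,0,0],0],[[-0.001,0,0],[0,0,0],0],[[-0.001,0,0],[0,0,0],0.03],[[-0.001,0,0],[0,0,0],0.03],[[-0.001,0,0],[0,0,0],0.03]]'
```

```text
time: 15.8
tool_pos: [542.5, 29.2, 216.3]
tcp_rot: [3.141, -0.003, -2.986]
contact_force: [-7.7, 1.4, 3.3]
grip_width: 13.6
time: 16.22
tool_pos: [545.2, 29.0, 216.9]
tcp_rot: [-3.141, 0.003, -2.986]
contact_force: [0.4, 0.4, -0.1]
grip_width: 27.8
```

Now nudge the cell home from behind with closed fingers, so the pins centre it.

```bash

python3 -m pendant '[[[0,0,-0.03],[0,0,0],0.03],[[0,0,-0.06],[0,0,0],0.03],[[0.03,0,-0.06],[0,0,0],0.01],[[0.065,0,-0.06],[0,0,0],0],[[0.065,0,-0.06],[0,0,0],0],[[0.065,0,-0.03],[0,0,0],0],[[0.065,0,0.0],[0,0,0],0],[[0.065,0,0.0],[0,0,0],0]]'
python3 -m pendant '[[[-0.005,0,0],[0,0,0],0],[[-0.008,0,0],[0,0,0],0],[[-0.008,0,0],[0,0,0],0]]'
python3 -m pendant '[[[-0.002,0,0],[0,0,0],0],[[-0.003,0,0],[0,0,0],0],[[-0.003,0,0],[0,0,0],0]]'
```

```text
time: 16.88
tool_pos: [478.9, 19.0, 212.8]
tcp_rot: [3.14, -0.006, -2.987]
contact_force: [-1.7, -0.8, 0.3]
grip_width: 0.7
time: 17.13
tool_pos: [488.7, 20.3, 217.5]
tcp_rot: [-3.141, -0.0, -2.986]
contact_force: [-3.1, -0.7, 0.3]
grip_width: 0.7
time: 17.38
tool_pos: [489.5, 20.7, 216.9]
tcp_rot: [3.141, -0.006, -2.986]
contact_force: [-12.3, -2.9, 5.0]
grip_width: 0.2
```

```bash

python3 -m pendant '[[[0.02,0,0],[0,0,0],0],[[0.02,0,-0.04],[0,0,0],0.03],[[0.02,0,-0.08],[0,0,0],0.05],[[0.02,0,-0.12],[0,0,0],0.05],[[0.02,0,-0.16],[0,0,0],0.05],[[0.02,0,-0.2],[0,0,0.1],0.05],[[-0.01,0,-0.2],[0,0,0.2],0.05],[[-0.04,0,-0.2],[0,0,0.3],0.05],[[-0.07,0,-0.2],[0,0,0.4],0.05],[[-0.07,0,-0.2],[0,0,0.4],0.05]]'
python3 - <<'E'
from h import *
go((663,28,405,2.9),(663,28,405,-2.986))
E
```

```text
time: 18.22
tool_pos: [563.7, 32.1, 417.8]
tcp_rot: [3.14, 0.006, 2.892]
contact_force: [-1.7, -0.1, -0.6]
grip_width: 49.2
[-0.0971  0.0205  0.0135] [ 0.002  0.006 -0.008]
[-0.0971  0.0205  0.0135] [ 0.     0.007 -0.405]
```

```bash

python3 -m pendant '[[[-0.04,0.01,0],[0,0,0],0.05],[[-0.075,0.015,0.012],[0,0,-0.008],0.05],[[-0.097,0.0205,0.012],[0,0,-0.008],0.05],[[-0.097,0.0205,0.012],[0,0,-0.008],0.05],[[-0.097,0.0205,0.012],[0,0,-0.008],0.05]]'
python3 - <<'E'
from h import *
w=cam('wrist');a=cam('scene')
o=get_obs();print(o['tool_pos'],o['tcp_rot'])
print('cam',-w['R'].T@w['t'],'knob proj',proj(w,(613,40,177)))
cv2.imwrite('pics/w3.png',np.hstack([w['color'][:,:,::-1],cv2.resize(a['color'][190:290,270:340,::-1],(240,343)).repeat(1,0) if 0 else np.pad(cv2.resize(a['color'][180:280,265:335,::-1],(240,343)),((0,77),(0,0),(0,0)))]))
E
```

```text
time: 18.63
tool_pos: [659.5, 27.9, 404.6]
tcp_rot: [3.141, 0.001, 2.906]
contact_force: [-0.2, -0.1, 0.5]
grip_width: 50.2
[658.48182105  28.02161791 405.46105736] [3.14130882e+00 9.54338416e-04 2.90550730e+00]
cam [593.39221364  42.8077575  385.31583645] knob proj [281.6438681  153.36630392]
```

View pics/w3.png

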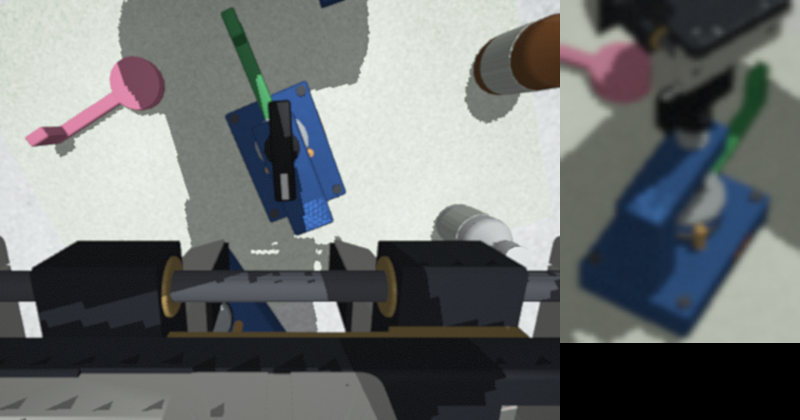

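The wrist view shows the cell in the throat with its handle out. The knob bar runs from (280,100) to (285,200), with the white dash at (284,187). I'll measure that numerically.

```bash
python3 - <<'E'
from h import *
w=cam('wrist');a=cam('scene');o=get_obs();print(o['tool_pos'],o['tcp_rot'][2])
im=w['color'];hsv=cv2.cvtColor(im,cv2.COLOR_RGB2HSV)
m=((im.max(2)<75)&((im.max(2).astype(int)-im.min(2))<30)).astype(np.uint8)
m[:90]=0;m[212:]=0;m[:,:250]=0;m[:,320:]=0
k=cv2.morphologyEx(m,cv2.MORPH_OPEN,np.ones((3,3)))
l=cv2.connectedComponentsWithStats(k); i=1+l[2][1:,4].argmax(); ys,xs=np.nonzero(l[1]==i)
for y in range(98,206,6):
    q=xs[ys==y]; print(y,(q.min(),q.max()) if len(q) else '',end=' ')
d=(im[160:205,270:300].min(2)>150);yy,xx=np.nonzero(d);print('\ndash',xx.min()+270,xx.max()+270,yy.min()+160,yy.max()+160)
print('rows',ys.min(),ys.max())
for uv in((280.5,101),(285,199),(282.7,150)): print(uv,onz(w,uv,177))
# orange tab in scene
hs=cv2.cvtColor(a['color'],cv2.COLOR_RGB2HSV); t=cv2.inRange(hs,(0,90,60),(22,255,255))[200:290,265:345]
n=cv2.connectedComponentsWithStats(t); print(n[2][1:]+[265,200,0,0,0]); 
s=np.array([613,40]);y=.155;P=s+45*np.array([-np.sin(y),np.cos(y)]);print('tab px',proj(a,(P[0],P[1],19)))
E
```

```text
[658.30253386  28.08312204 405.7139007 ] 2.9053236986870954
98  104 (np.int64(270), np.int64(289)) 110 (np.int64(269), np.int64(289)) 116 (np.int64(270), np.int64(290)) 122 (np.int64(269), np.int64(290)) 128 (np.int64(270), np.int64(290)) 134 (np.int64(270), np.int64(291)) 140 (np.int64(267), np.int64(295)) 146 (np.int64(265), np.int64(298)) 152 (np.int64(265), np.int64(298)) 158 (np.int64(267), np.int64(296)) 164 (np.int64(272), np.int64(292)) 170 (np.int64(273), np.int64(294)) 176 (np.int64(273), np.int64(294)) 182 (np.int64(273), np.int64(294)) 188 (np.int64(274), np.int64(295)) 194 (np.int64(275), np.int64(295)) 200 (np.int64(275), np.int64(294)) Traceback (most recent call last):
  File "<stdin>", line 10, in <module>
    return umr_minimum(a, axis, None, out, keepdims, initial, where)
ValueError: zero-size array to reduction operation minimum which has no identity
```

```bash
cat > tab.py <<'E'
from h import *
def tab(show=True):
    a=cam('scene'); hs=cv2.cvtColor(a['color'],cv2.COLOR_RGB2HSV)
    t=cv2.inRange(hs,(0,110,60),(20,255,255))[200:290,265:345]
    n=cv2.connectedComponentsWithStats(t); r=[(list(map(int,s+[265,200,0,0,0]))) for s in n[2][1:] if s[4]>1]; print('orange',r)
if __name__=='__main__': tab(); o=get_obs(); print(np.round(o['joint_positions'],3),np.round(o['moment'],2),np.round(o['tool_pos'],1))
E
python3 - <<'E'
from h import *
w=cam('wrist');a=cam('scene')
for uv in((279.3,102),(285.4,200),(282.3,151)): print(uv,onz(w,uv,177))
s=np.array([613,40]);y=.155;P=s+45*np.array([-np.sin(y),np.cos(y)]);Q=s+59*np.array([-np.sin(y),np.cos(y)]);print('tab px',proj(a,(P[0],P[1],19)),proj(a,(Q[0],Q[1],19)))
p=onz(w,(282.3,151),177)
go((p[0],p[1],365,2.967),(p[0],p[1],328,2.967))
E
python3 tab.py
```

```text
(279.3, 102) [582.42110725  45.78522666 177.        ]
(285.4, 200) [641.27094335  35.71592086 177.        ]
(282.3, 151) [610.7624783  40.9049163 177.       ]
tab px [317.26331157 251.52805946] [322.34839254 253.89711058]
[0.0495 0.0013 0.0404] [ 0.     0.001 -0.062]
[0.0495 0.0013 0.0774] [ 0.     0.001 -0.062]
orange [[305, 246, 2, 5, 8]]
[-0.074  0.597  1.106  0.     1.437 -1.408] [ 0.04 -0.01  0.02] [658.6  28.  405.3]
```

```bash

python3 -m pendant '[[[0.025,0.001,0.01],[0,0,-0.03],0.05],[[0.049,0.0013,0.03],[0,0,-0.062],0.05],[[0.049,0.0013,0.06],[0,0,-0.062],0.05],[[0.049,0.0013,0.077],[0,0,-0.062],0.05],[[0.049,0.0013,0.077],[0,0,-0.062],0.03],[[0.049,0.0013,0.077],[0,0,-0.062],0],[[0.049,0.0013,0.077],[0,0,-0.062],0],[[0.049,0.0013,0.077],[0,0,-0.062],0],[[0.049,0.0013,0.077],[0,0,-0.062],0],[[0.049,0.0013,0.077],[0,0,-0.062],0]]'
python3 -m pendant '[[[0,0,0],[0,0,0],0],[[0,0,0],[0,0,0],0]]'; python3 tab.py
```

```text
time: 19.82
tool_pos: [612.2, 40.7, 328.3]
tcp_rot: [3.141, 0.002, 2.967]
contact_force: [1.7, 7.3, 3.1]
grip_width: 14.5
time: 19.98
tool_pos: [612.2, 41.0, 328.3]
tcp_rot: [3.141, 0.002, 2.967]
contact_force: [0.6, 2.9, 4.5]
grip_width: 13.9
orange [[305, 246, 2, 5, 8]]
[-5.800e-02  5.670e-01  1.376e+00  1.000e-03  1.196e+00 -1.455e+00] [ 0.61 -0.12  0.11] [612.2  41.1 328.3]
```

```bash

python3 -m pendant '[[[0,0,0.0004],[0,0,0.1],0],[[0,0,0.0009],[0,0,0.2],0],[[0,0,0.0013],[0,0,0.3],0],[[0,0,0.0018],[0,0,0.4],0],[[0,0,0.0022],[0,0,0.5],0],[[0,0,0.0026],[0,0,0.6],0],[[0,0,0.0031],[0,0,0.7],0],[[0,0,0.0035],[0,0,0.8],0],[[0,0,0.004],[0,0,0.9],0],[[0,0,0.0044],[0,0,1.0],0]]'
python3 tab.py; python3 - <<'E'
from h import *
a=cam('scene');p=a['color'][244:262,308:332].astype(int)
print(p[:,:,0]-np.maximum(p[:,:,1],p[:,:,2]))
E
```

```text
time: 20.87
tool_pos: [612.3, 41.1, 323.9]
tcp_rot: [3.139, 0.0, 1.962]
contact_force: [1.3, 3.7, 5.5]
grip_width: 14.0
orange [[305, 246, 2, 5, 8]]
[-5.800e-02  5.710e-01  1.382e+00  1.000e-03  1.186e+00 -4.430e-01] [ 0.43 -0.13 -0.03] [612.3  41.1 323.8]
[[-21 -31 -36 -43 -63 -72 -75 -75 -76 -76 -75 -75 -71 -65 -51 -30 -10  -7
   -6  -7  -6  -6  -5  -4]
 [-35 -34 -27 -44 -66 -74 -73 -75 -76 -76 -75 -73 -66 -54 -37 -15  -7  -6
   -6  -6  -6  -6  -5  -6]
 [-10 -20 -31 -56 -71 -74 -76 -75 -75 -76 -75 -70 -57 -41 -23  -8  -7  -7
   -6  -6  -6  -6  -6  -6]
 [  3 -27 -52 -69 -74 -74 -74 -74 -75 -74 -71 -58 -35 -21  -9  -8  -7  -6
   -6  -6  -6  -6  -7  -5]
 [-15 -53 -68 -74 -74 -75 -75 -75 -75 -73 -62 -35  -7  -6  -7  -7  -6  -6
   -7  -6  -6  -6  -6  -6]
 [-43 -69 -73 -74 -75 -75 -74 -74 -73 -66 -44  -6   3  -6  -7  -6  -6  -5
   -6  -6  -7  -6  -6  -6]
 [-57 -74 -75 -75 -75 -75 -74 -75 -70 -53 -11  13  -1  -6  -6  -6  -6  -6
   -7  -6  -6  -5  -6  -6]
 [-62 -73 -74 -74 -75 -75 -76 -72 -60 -29  11   6  -5  -7  -6  -6  -6  -6
   -6  -5  -6  -7  -6  -7]
 [-69 -75 -74 -74 -75 -74 -74 -66 -
[... 275 characters left out ...]
73 -75 -73 -73 -68 -54 -23   2  -4  -6  -6  -5  -6  -6  -6  -6  -7
   -6  -6  -5  -6  -7  -6]
 [-74 -74 -74 -75 -71 -62 -44 -15  -6  -7  -7  -6  -6  -6  -6  -6  -6  -6
   -7  -6  -6  -6  -6  -6]
 [-74 -75 -75 -73 -66 -52 -34 -10  -7  -6  -7  -6  -6  -6  -6  -6  -7  -6
   -6  -6  -6  -5  -6  -6]
 [-74 -74 -73 -69 -58 -44 -23  -8  -6  -6  -6  -7  -6  -6  -6  -6  -7  -6
   -6  -6  -6  -6  -6  -6]
 [-74 -74 -71 -61 -47 -29 -10  -7  -7  -5  -6  -6  -6  -6  -6  -7  -6  -6
   -7  -7  -5  -6  -6  -6]
 [-75 -73 -66 -52 -36 -15  -7  -6  -7  -6  -6  -7  -6  -6  -7  -6  -6  -6
   -6  -6  -6  -6  -6  -7]
 [-74 -68 -59 -43 -24  -8  -8  -7  -6  -6  -7  -6  -6  -6  -6  -6  -6  -6
   -6  -6  -6  -5  -6  -6]]
```

```bash
cat > tab.py <<'E'
from h import *
import sys
p=cam('scene')['color'][240:266,306:338].astype(int); d=p[:,:,0]-np.maximum(p[:,:,1],p[:,:,2])
o=get_obs(); n=int((d>25).sum()); print('TAB',n,'yaw',round(o['tcp_rot'][2],3),'M',np.round(o['moment'],2)); sys.exit(n>8)
E
python3 -m pendant '[[[0,0,0.0004],[0,0,0.1],0],[[0,0,0.0009],[0,0,0.2],0],[[0,0,0.0013],[0,0,0.3],0],[[0,0,0.0018],[0,0,0.4],0],[[0,0,0.0018],[0,0,0.4],0]]' && python3 tab.py &&
python3 -m pendant '[[[0,0,0.0004],[0,0,0.08],0],[[0,0,0.0004],[0,0,0.08],0]]' && python3 tab.py &&
python3 -m pendant '[[[0,0,0.0004],[0,0,0.08],0],[[0,0,0.0004],[0,0,0.08],0]]' && python3 tab.py &&
python3 -m pendant '[[[0,0,0.0004],[0,0,0.08],0],[[0,0,0.0004],[0,0,0.08],0]]' && python3 tab.py
```

```text
time: 21.38
tool_pos: [612.3, 41.1, 322.1]
tcp_rot: [3.139, -0.001, 1.562]
contact_force: [2.4, 4.2, 6.1]
grip_width: 13.7
TAB 0 yaw 1.565 M [ 0.44 -0.07 -0.22]
time: 21.6
tool_pos: [612.3, 41.1, 321.8]
tcp_rot: [3.139, -0.001, 1.483]
contact_force: [1.5, 3.4, 5.3]
grip_width: 13.6
TAB 0 yaw 1.486 M [ 0.41 -0.04 -0.25]
time: 21.82
tool_pos: [612.3, 41.1, 321.4]
tcp_rot: [3.139, -0.001, 1.403]
contact_force: [2.5, 3.8, 6.7]
grip_width: 13.6
TAB 0 yaw 1.406 M [ 0.42 -0.02 -0.26]
time: 22.03
tool_pos: [612.3, 41.1, 321.0]
tcp_rot: [3.139, -0.001, 1.323]
contact_force: [1.1, 4.0, 6.5]
grip_width: 13.6
TAB 0 yaw 1.326 M [ 0.46  0.04 -0.27]
```

```bash

python3 -m pendant '[[[0,0,0.0004],[0,0,0.08],0],[[0,0,0.0004],[0,0,0.08],0]]' |grep rot && python3 tab.py &&
python3 -m pendant '[[[0,0,0.0004],[0,0,0.08],0],[[0,0,0.0004],[0,0,0.08],0]]' |grep rot && python3 tab.py &&
python3 -m pendant '[[[0,0,0.0003],[0,0,0.08],0],[[0,0,0.0003],[0,0,0.08],0]]' |grep rot && python3 tab.py &&
python3 -m pendant '[[[0,0,0.0003],[0,0,0.08],0],[[0,0,0.0003],[0,0,0.08],0]]' |grep rot && python3 tab.py &&
python3 -m pendant '[[[0,0,0.0003],[0,0,0.08],0],[[0,0,0.0003],[0,0,0.08],0]]' |grep rot && python3 tab.py &&
python3 -m pendant '[[[0,0,0.0003],[0,0,0.08],0],[[0,0,0.0003],[0,0,0.08],0]]'  && python3 tab.py
```

```text
tcp_rot: [3.139, -0.002, 1.243]
TAB 0 yaw 1.246 M [ 0.41  0.05 -0.18]
tcp_rot: [3.139, -0.002, 1.163]
TAB 0 yaw 1.166 M [ 0.43  0.05 -0.2 ]
tcp_rot: [3.139, -0.002, 1.083]
TAB 0 yaw 1.086 M [ 0.4   0.03 -0.28]
tcp_rot: [3.14, -0.002, 1.003]
TAB 0 yaw 1.006 M [ 0.42  0.04 -0.21]
tcp_rot: [3.14, -0.002, 0.923]
TAB 0 yaw 0.926 M [ 0.39  0.01 -0.22]
time: 23.33
tool_pos: [612.4, 41.1, 318.9]
tcp_rot: [3.14, -0.002, 0.843]
contact_force: [2.2, 3.0, 5.1]
grip_width: 13.8
TAB 0 yaw 0.846 M [ 0.41  0.02 -0.21]
```

```bash
sed -i "s/print('TAB',n,/print('TAB',n,'max',d.max(),'blue',int((d<-50).sum()),/" tab.py
python3 tab.py &&
python3 -m pendant '[[[0,0,0.0003],[0,0,0.07],0],[[0,0,0.0003],[0,0,0.07],0]]' |grep rot && python3 tab.py &&
python3 -m pendant '[[[0,0,0.0003],[0,0,0.07],0],[[0,0,0.0003],[0,0,0.07],0]]' |grep rot && python3 tab.py &&
python3 -m pendant '[[[0,0,0.0003],[0,0,0.07],0],[[0,0,0.0003],[0,0,0.07],0]]' |grep rot && python3 tab.py &&
python3 -m pendant '[[[0,0,0.0003],[0,0,0.07],0],[[0,0,0.0003],[0,0,0.07],0]]'  && python3 tab.py
```

```text
TAB 0 max 15 blue 87 yaw 0.846 M [ 0.4   0.03 -0.23]
tcp_rot: [3.14, -0.002, 0.774]
TAB 0 max 16 blue 80 yaw 0.776 M [ 0.41  0.03 -0.16]
tcp_rot: [3.14, -0.002, 0.704]
TAB 0 max 16 blue 70 yaw 0.706 M [ 0.47 -0.01 -0.19]
tcp_rot: [3.14, -0.003, 0.634]
TAB 0 max 16 blue 69 yaw 0.636 M [ 0.37 -0.04 -0.18]
time: 24.25
tool_pos: [612.4, 41.1, 317.7]
tcp_rot: [3.141, -0.003, 0.564]
contact_force: [2.3, 4.2, 4.6]
grip_width: 14.0
TAB 0 max 16 blue 71 yaw 0.566 M [ 0.42 -0.   -0.14]
```

```bash
sed -i "s/'blue',int((d<-50).sum())/'at',np.unravel_index(d.argmax(),d.shape)/" tab.py
python3 -m pendant '[[[0,0,0.0003],[0,0,0.06],0],[[0,0,0.0003],[0,0,0.06],0]]' |grep rot && python3 tab.py &&
python3 -m pendant '[[[0,0,0.0003],[0,0,0.06],0],[[0,0,0.0003],[0,0,0.06],0]]' |grep rot && python3 tab.py &&
python3 -m pendant '[[[0,0,0.0003],[0,0,0.06],0],[[0,0,0.0003],[0,0,0.06],0]]' |grep rot && python3 tab.py &&
python3 -m pendant '[[[0,0,0.0003],[0,0,0.06],0],[[0,0,0.0003],[0,0,0.06],0]]' |grep rot && python3 tab.py &&
python3 -m pendant '[[[0,0,0.0003],[0,0,0.06],0],[[0,0,0.0003],[0,0,0.06],0]]' |grep rot && python3 tab.py &&
python3 -m pendant '[[[0,0,0.0003],[0,0,0.06],0],[[0,0,0.0003],[0,0,0.06],0]]'  && python3 tab.py
```

```text
tcp_rot: [3.141, -0.003, 0.504]
TAB 0 max 16 at (np.int64(7), np.int64(0)) yaw 0.506 M [ 0.45  0.08 -0.14]
tcp_rot: [3.141, -0.003, 0.444]
TAB 0 max 16 at (np.int64(7), np.int64(0)) yaw 0.446 M [ 0.4   0.07 -0.17]
tcp_rot: [3.141, -0.003, 0.384]
TAB 0 max 16 at (np.int64(7), np.int64(0)) yaw 0.386 M [ 0.41  0.03 -0.14]
tcp_rot: [3.141, -0.003, 0.324]
TAB 0 max 20 at (np.int64(6), np.int64(0)) yaw 0.326 M [ 0.42  0.06 -0.07]
tcp_rot: [3.141, -0.003, 0.264]
TAB 0 max 22 at (np.int64(7), np.int64(0)) yaw 0.266 M [ 0.41  0.13 -0.08]
time: 25.55
tool_pos: [612.4, 41.0, 316.2]
tcp_rot: [3.141, -0.003, 0.204]
contact_force: [2.3, 2.4, 6.2]
grip_width: 14.2
TAB 0 max 16 at (np.int64(7), np.int64(0)) yaw 0.206 M [ 0.46  0.17 -0.08]
```

```bash
python3 - <<'E'
from h import *
a=cam('scene');p=a['color'][246:262,308:334].astype(int)
print(p[:,:,0]-np.maximum(p[:,:,1],p[:,:,2])); print(p.max(2))
E
```

```text
[[-16 -24 -35 -57 -71 -75 -75 -76 -77 -76 -74 -70 -57 -42 -24  -8  -7  -7
   -6  -6  -6  -6  -5  -5  -4  -5]
 [ -5 -31 -54 -69 -74 -76 -74 -76 -76 -75 -72 -60 -35 -20  -9  -8  -7  -7
   -6  -6  -6  -5  -6  -5  -6  -4]
 [-22 -54 -70 -74 -75 -76 -75 -76 -76 -72 -63 -36  -7  -6  -6  -7  -6  -7
   -6  -6  -5  -6  -6  -6  -6  -5]
 [-47 -69 -75 -76 -76 -75 -75 -75 -74 -67 -44  -7   3  -6  -7  -6  -6  -7
   -6  -6  -6  -6  -6  -6  -6  -6]
 [-59 -74 -76 -77 -76 -76 -76 -75 -72 -52 -12  13  -1  -7  -7  -5  -7  -6
   -6  -6  -6  -6  -6  -6  -6  -6]
 [-64 -74 -75 -76 -76 -76 -75 -73 -62 -28  11   6  -5  -6  -7  -6  -7  -6
   -6  -6  -6  -6  -6  -6  -6  -5]
 [-67 -74 -75 -75 -75 -75 -75 -68 -43  -1   7  -4  -7  -6  -6  -6  -6  -7
   -6  -6  -6  -6  -6  -5  -6  -6]
 [-65 -69 -71 -73 -75 -75 -70 -54 -11  15   0  -6  -6  -6  -6  -6  -6  -6
   -6  -6  -6  -5  -6  -6  -6  -6]
 [-50 -51 -58 -65 -68 -69 -60 -30   9   6  -5  -7  -6  -6  -6  -7  -6  -6
   -6  -6  -6  -6  -6  -6  -7  -5]
 [-38 -40 -46 -49 -51 -50 -42 -17   2  -5  -6  -7  -6  -6  -7  -6  -6  -6
   -6  -7  -6  -6  -6  -5  -6  -6]
 [-40 -40 
[... 1689 characters left out ...]
87 187 187
  187 188 189 189 190 189 189 189]
 [ 61  62  62  62  61  59  54  58  96 147 177 186 188 187 186 187 188 187
  187 187 188 190 190 190 191 190]
 [ 61  60  61  61  59  56  58  82 134 172 184 187 187 187 186 187 188 187
  186 187 188 189 190 190 190 189]
 [ 61  61  61  60  57  57  71 114 160 181 185 186 187 186 187 188 189 187
  186 186 187 189 189 189 188 189]
 [ 61  61  60  60  56  63  93 145 176 185 187 186 187 186 187 188 189 188
  187 186 187 188 190 189 189 189]
 [ 61  61  58  57  59  84 134 172 185 187 188 188 187 187 186 187 188 188
  188 187 187 189 190 189 189 189]
 [ 61  60  58  56  70 114 161 182 187 188 188 188 187 186 186 187 188 188
  188 187 188 187 187 188 187 188]]
```

The tab is visible and still in. I'll continue in small steps.

```bash
sed -i "s/306:338/314:338/" tab.py
python3 -m pendant '[[[0,0,0.0002],[0,0,0.05],0],[[0,0,0.0002],[0,0,0.05],0]]' |grep rot && python3 tab.py &&
python3 -m pendant '[[[0,0,0.0002],[0,0,0.05],0],[[0,0,0.0002],[0,0,0.05],0]]' |grep rot && python3 tab.py &&
python3 -m pendant '[[[0,0,0.0002],[0,0,0.05],0],[[0,0,0.0002],[0,0,0.05],0]]' |grep rot && python3 tab.py &&
python3 -m pendant '[[[0,0,0.0002],[0,0,0.05],0],[[0,0,0.0002],[0,0,0.05],0]]' |grep rot && python3 tab.py &&
python3 -m pendant '[[[0,0,0.0002],[0,0,0.05],0],[[0,0,0.0002],[0,0,0.05],0]]' |grep rot && python3 tab.py &&
python3 -m pendant '[[[0,0,0.0002],[0,0,0.05],0],[[0,0,0.0002],[0,0,0.05],0]]' |grep rot && python3 tab.py &&
python3 -m pendant '[[[0,0,0.0002],[0,0,0.05],0],[[0,0,0.0002],[0,0,0.05],0]]' |grep rot && python3 tab.py &&
python3 -m pendant '[[[0,0,0.0002],[0,0,0.05],0],[[0,0,0.0002],[0,0,0.05],0]]'  && python3 tab.py
```

```text
tcp_rot: [-3.142, -0.003, 0.155]
TAB 0 max 15 at (np.int64(13), np.int64(3)) yaw 0.156 M [ 0.41  0.17 -0.02]
tcp_rot: [-3.141, -0.003, 0.105]
TAB 0 max 14 at (np.int64(10), np.int64(5)) yaw 0.106 M [0.44 0.18 0.  ]
tcp_rot: [-3.141, -0.003, 0.055]
TAB 0 max 14 at (np.int64(10), np.int64(5)) yaw 0.056 M [0.42 0.16 0.05]
tcp_rot: [-3.141, -0.003, 0.005]
TAB 0 max 19 at (np.int64(11), np.int64(4)) yaw 0.006 M [0.49 0.1  0.04]
tcp_rot: [-3.141, -0.003, -0.045]
TAB 59 max 73 at (np.int64(14), np.int64(6)) yaw -0.044 M [0.43 0.17 0.06]
```

The tab sprang out (59 orange pixels) at about 3.01 rad, so turning has stopped. Release and lift clear.

```bash

python3 -m pendant '[[[0,0,0],[0,0,0],0.05],[[0,0,0],[0,0,0],0.05],[[0,0,0],[0,0,0],0.05],[[0,0,0],[0,0,0],0.05],[[0,0,-0.03],[0,0,0],0.05],[[0,0,-0.07],[0,0,0],0.05],[[0,0,-0.1],[0,0,0],0.05],[[0,0,-0.1],[0,0,0],0.05],[[0,0,-0.1],[0,0,0],0.05],[[0,0,-0.1],[0,0,0],0.05]]'
python3 tab.py; python3 - <<'E'
from h import *
a=cam('scene');b=cam('side')
print(get_obs()['contact_force'],get_obs()['grip_width'],np.abs(get_obs()['dq']).max())
hs=cv2.cvtColor(b['color'],cv2.COLOR_RGB2HSV); g=cv2.inRange(hs,(50,90,30),(85,255,255)); n=cv2.connectedComponentsWithStats(g); i=1+n[2][1:,4].argmax(); ys,xs=np.nonzero(n[1]==i)
print('green side',n[2][i]); r=np.array([onz(b,(x,y),46) for x,y in zip(xs,ys)]); v=cv2.fitLine(r[:,:2].astype(np.float32),cv2.DIST_L2,0,.01,.01).ravel(); print('handle yaw',np.arctan2(v[1],v[0]),'min x,y',r.min(0))
for u,c in(((550/1.4,425/1.4),a),): pass
save(a,'end',(250,170,350,290),5)
E
```

```text
time: 27.57
tool_pos: [611.7, 40.6, 413.0]
tcp_rot: [3.142, 0.002, -0.043]
contact_force: [0.5, -0.2, -0.4]
grip_width: 50.3
TAB 59 max 72 at (np.int64(11), np.int64(6)) yaw -0.043 M [-0.02  0.17 -0.03]
[-0.46532682 -0.49898667 -0.03772343] 50.262287851364604 0.0052306002116541735
green side [239 228  31  27 241]
handle yaw 0.053859707 min x,y [498.58338954  15.29691614  46.        ]
```

```bash
python3 -c "
from plant import close_job
print(close_job())"
```

```text
the job is handed in; nothing more can be done
None
```

I put the filter cell in the middle-sized clamp and pushed it home against the brass pins. I then turned the knob about 3.01 rad clockwise in one grasp, in small steps, until the orange tab sprang out. I stopped there, let go, lifted clear and handed the job in at about 27.6 s.

**What went wrong on the way:**
- **First grasp:** the cell drooped in the grip, so the puck hit the anvil edge at about 32 N. I set it flat on the bench and regrasped the handle bar nearer the puck.
- **Tool pitch:** I then tilted the tool to correct a droop that turned out not to be there, and undid it.

**Last checks:**
- **Tab:** it is out. 59 orange pixels show beside the base, against 0 one step earlier, and the count held after I released the knob.
- **Knob:** the last step was 0.05 rad, about 2.6 N of screw force. That should leave the anvil well under the crush limit, but I can't read its travel.
- **Cell:** the pins held against about 12 N when I pushed it from behind. The wrist picture taken before tightening showed the handle out of the throat.
- **Robot:** it stands clear, with contact force near 0.

**Not confirmed:**
- **Final picture:** the viewer limit was reached, so I could not look at the end state. The bottles and vial were not remeasured, though the arm never went near them.
- **Handle angle:** a rough last estimate from the side camera gave 0.05 rad, against about 0.155 rad for the clamp. The upright grip skews that estimate, and I did not resolve the difference.

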